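# Press the tappets of a cylinder head down in order

## Task

With a fingertip, gently press down the three steel tappets standing up in the cylinder head, one after the other: first the middle one, then the one at the end with the brass oil pipe, then the one at the plain end. Each should sink at least about half of its 14 mm stroke and stay down; do not strike or ram them, pull any of them up, or move the things lying around.

Things in the scene. Friction and masses are not known exactly. Their poses are not given: they have to be found in the camera images.
- head: bare aluminium cylinder head of a small engine, a block 300 x 130 mm, 70 mm high, fixed on the bench at any heading. Origin: centre of its underside; x runs along its length to the oil pipe end, z up. On its flat top (z = 70 mm): the tappets on the centre line at x = -80, 0, 80 mm; saddles 7 mm high, 16 x 34 mm, at x = -40, 40 mm; bolt heads 5 mm high along the long edges; the socket
- oil_pipe_end (a point): centre of the outer end of the oil pipe, a brass stub 24 mm thick (29 mm over its end collar) that sticks out 50 mm from one end of the head, 45 mm above the bench; the other end of the head is plain
- tappet_mid_top (a point): centre of the flat top of the middle tappet: one of three alike plain steel tappets, upright round cups 32 mm in diameter with flat closed tops, in a row 80 mm apart along the middle of the head. It moves with the tappet; about 90 mm above the bench at the start
- tappet_pipe_top (a point): the same point of the tappet nearest the brass oil pipe
- tappet_plain_top (a point): the same point of the tappet nearest the plain end
- tappet_mid (a joint): how far the middle tappet is pressed down, in m: 0 to 0.0015 at the start (top about 20 mm above the head's flat top), 0.014 at the hard bottom stop; negative is pulled up. Stiff and spongy: it begins to sink at about 2.5 N, needs about 4 N at 6 mm and 6.5 N at 14 mm. Let go, it stays down, but from beyond 12 mm it springs back to about 12 mm
- tappet_pipe (a joint): how far the pipe-end tappet is pressed down, in m: 0 to 0.0015 at the start (top about 20 mm above the head's flat top), 0.014 at the hard bottom stop; negative is pulled up. Stiff and spongy: it begins to sink at about 2.5 N, needs about 4 N at 6 mm and 6.5 N at 14 mm. Let go, it stays down, but from beyond 12 mm it springs back to about 12 mm
- tappet_plain (a joint): how far the plain-end tappet is pressed down, in m: 0 to 0.0015 at the start (top about 20 mm above the head's flat top), 0.014 at the hard bottom stop; negative is pulled up. Stiff and spongy: it begins to sink at about 2.5 N, needs about 4 N at 6 mm and 6.5 N at 14 mm. Let go, it stays down, but from beyond 12 mm it springs back to about 12 mm
- socket: loose steel wrench socket, a short tube 24 mm in diameter and 30 mm high, standing on the flat top of the head in a corner at the plain end, about 65 mm from the nearest tappet; leave it alone. Origin: centre of its underside
- wrench: loose steel wrench 180 mm long lying on the bench beside the head; leave it alone. Origin: about the middle of its underside
- jar: loose closed glass jar 68 mm in diameter and 110 mm high standing on the bench beside the head; leave it alone. Origin: centre of its underside
- carton: loose white and yellow paperboard carton 70 x 70 x 100 mm standing on the bench beside the head; leave it alone. Origin: centre of its underside

How it is judged:
By the outcome, as a careful person would: the job done as asked, in the order asked, and still so for the second after the job is handed in, with the robot touching nothing.
It also fails if it takes over 46 s, if anything falls off the work surface, if the arm or the gripper's body presses on something with over 40 N, if the wrist force passes 120 N, or if a joint passes its speed limit or range.

## Robot

A 7-joint arm with a two-finger parallel gripper is mounted at the origin on the work surface. World frame = base frame: x ahead of the robot, y to its left, z up, the work surface at z = 0. Lengths are in mm, angles in degrees, forces in N, time in s.
With the tool pointing down it reaches from about 350 to 900 mm from the base axis. Payload 19.9 kg.
Tool frame: the origin (TCP) lies on the mounting face of the last link; the fingertips stand 199 mm ahead of it and the grasp point (between the pads) lies 180 mm ahead of it; z points along the fingers, y is the line along which they close (so a half turn about z gives the same grasp; the last joint's range is limited). The gripper opens to 94 mm and grips with 3 to 60 N. Pads are 16 mm wide; open, the fingers measure 119 mm over their backs; the gripper's body (75 mm by 177 mm) begins 78 mm behind the grasp point.
Start: joints at [70.388, 23.915, -0.59, 92.452, 0.269, 63.638, -3.037], TCP at [185.184, -596.93, 404.625] pointing down, gripper open.
Joint ranges: [-161.28, 161.28], [-22.2, 115.67], [-73.04, 71.86], [3.21, 147.25], [-68.34, 248.33], [10.77, 114.83], [-161.83, 161.83]. Speed limits (degrees/s): [108.29, 108.29, 136.94, 136.94, 172.46, 172.46, 172.46].

## Interface

Orientations are given as a 3x3 rotation matrix whose columns are the frame's x, y, z axes.
In Python, from rig import ctrl, vision gives the robot as it stands. The module is installed in compiled form; this text tells all that it offers.
- The arm moves only by the tool apply_moves, never from a script. Its argument "series" is a list of rows, each an object of numbers: "gripper": the opening, from 0 (shut) to 1 (fully open); "tx", "ty", "tz": the shift along the tool's x, y, z in mm; "twist": the turn about the tool's z in rad. A call has 1 to 10 rows; each row is the pose to reach, as a shift and turn from the pose commanded when the call began, along the tool's axes at that moment; what a row does not reach only later rows make up. A row lasts 1/12 s, in which the tool goes at most 41.7 mm and 7.16 degrees, less where a joint would pass 70% of its speed; a pose out of reach is approached as far as the arm can. A call with a gripper value outside its range is refused whole. The fingers move at their own pace and stop on an object; the grip force is fixed at half the most. Time passes only in rows, so rows that repeat a pose let the fingers close. It gives the time, the measured TCP pose, the force, the opening and the grip force at its end, in the units of the state.
- ctrl.sense(): the state, without advancing time (a new reading comes with each control period).
- vision.capture(name): name is "scene" or "top"; returns the picture (400x640x3 uint8, red, green, blue); there is no depth.
- vision.get_calibration(name): a dict with "vertical_fov" (degrees; the focal length in pixels is half the picture's height over the tangent of half this angle, whatever the lens; pixels are square), "cx", "cy" (the principal point, pixels), "k1" (the pictures are not rectified: a ray, as slopes to the right and down, at radius r is drawn at 1 + k1 r^2 times it, then the intrinsics apply), "R" (3x3) and "t" (3): a world point X has camera coordinates R X + t. Camera axes: x right, y down, z forward; pixel columns grow to the right and rows downward; lengths in mm; the calibration is good to about 2 mm. A picture is of the moment at which its call begins. get_calibration takes no time and is no camera call.
- ctrl.finish_job(): hands the job in; it is judged then, once.
The state is a dict: "time_s": time; "qpos": joint angles; "joint_vel": joint speeds; "joint_efforts": joint torques, N m; "eef_pos": TCP position; "tcp_rot": TCP orientation; "wrist_force": force on the tool from outside, world axes, zero at the start; "moment": the same for the moment, N m; "finger_gap": finger opening in mm; "gripper_force": force on a finger pad.
Only numpy, scipy, OpenCV 4.12 (cv2) and the standard library are available. Lean on these libraries where they do the work, as an engineer would, in place of code of your own. Each camera call takes 0.05 s, during which the arm holds its last target. There are 200 camera calls.

## Working session

There is one attempt and no reset: what is moved stays moved. The work goes in short steps, Python scripts to look and compute and a tool call to move; the robot and the scene stay as the last step left them, time stands still between calls to the robot, and variables do not carry over. Pictures are saved under pics/ and viewed, at most 10 in all, crops included, and the job is handed in when it is done.

Besides the shell and the picture viewer there is one more tool, called by a JSON object that holds its "api" and its "payload". apply_moves: Moves the arm, as the interface text tells. Its arguments: {"type":"object","properties":{"series":{"type":"array"}},"required":["series"]}

```bash
mkdir -p pics; python3 - <<'E'
from rig import ctrl, vision
import cv2
for n in("scene","top"):
    cv2.imwrite(f"pics/{n}0.png",vision.capture(n)[:,:,::-1]); print(vision.get_calibration(n))
print(ctrl.sense())
E
```

```text
{'vertical_fov': 42.740117004070854, 'cx': 323.0777562797361, 'cy': 197.047240267198, 'k1': -0.009230595514564567, 'R': array([[ 0.67378862,  0.73870623,  0.01794441],
       [ 0.54800224, -0.48325846, -0.6827553 ],
       [-0.4956838 ,  0.46986633, -0.73042672]]), 't': array([-422.64023303, -245.32033184, 1213.52279209])}
{'vertical_fov': 46.46531320618565, 'cx': 327.38522981744933, 'cy': 193.21493124681479, 'k1': -0.0466404359750814, 'R': array([[-0.04634302, -0.99891611,  0.00435117],
       [-0.97821949,  0.04449969, -0.20274716],
       [ 0.20233378, -0.01365232, -0.97922145]]), 't': array([ 66.4780061 , 591.26593673, 834.1533585 ])}
{'time_s': 0.1, 'qpos': array([70.38794569, 23.94413351, -0.5908705 , 92.47858479,  0.26704868,
       63.63771335, -3.03480738]), 'joint_vel': array([ 0.03946765, -0.01452939,  0.02684693, -0.00777409, -0.05255844,
       -0.02132828,  0.04845578]), 'joint_efforts': array([ 1.68374994e-03, -8.52581477e+01,  6.40185680e-01, -4.26694357e+01,
       -4.88863257e-02,  1.64391892e-02, -2.08354430e-05]), 'eef_pos': array([ 185.16032929, -596.83610046,  404.11857311]), 'tcp_rot': array([[ 9.55091847e-01,  2.96309709e-01, -3.46529026e-04],
       [ 2.96309908e-01, -9.55091355e-01,  9.70719068e-04],
       [-4.33333933e-05, -1.02980585e-03, -9.99999469e-01]]), 'wrist_force': array([-0.09485446, -0.24383137, -0.30633236]), 'moment': array([-0.03341958, -0.04900397, -0.08079132]), 'gripper_force': 0.0, 'finger_gap': 94.1722223740571}
```

View pics/scene0.png

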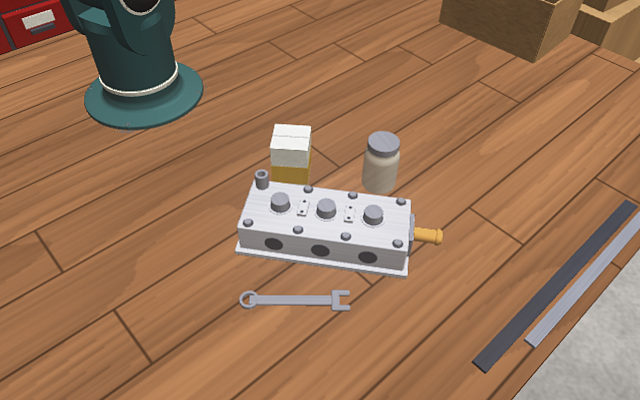

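View pics/top0.png

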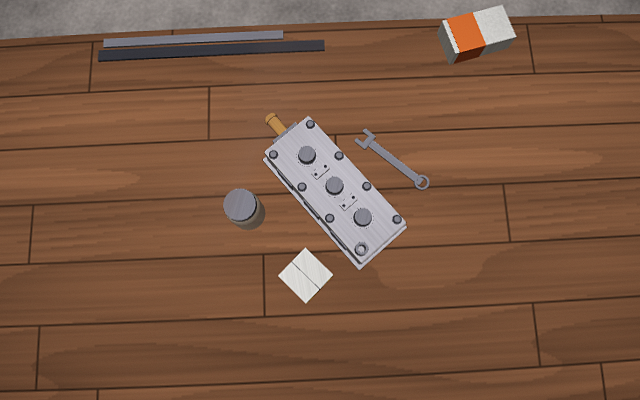

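The scene picture shows tappet tops near (280,198), (326,205) and (373,211), with the pipe end at the right (440,236). The top picture has them near (363,216), (335,184) and (307,153), with the pipe at the upper left (270,118). Next I'll zoom in on both.

```bash
python3 - <<'E'
import cv2,numpy as np
a=cv2.imread("pics/scene0.png")[170:250,230:450]; b=cv2.imread("pics/top0.png")[105:265,245:425]
a=cv2.resize(a,None,fx=3.5,fy=3.5,interpolation=cv2.INTER_CUBIC)
cv2.imwrite("pics/za.png",a); cv2.imwrite("pics/zb.png",cv2.resize(b,None,fx=3.5,fy=3.5,interpolation=cv2.INTER_CUBIC))
E
cat > h.py <<'E'
import numpy as np,cv2
from rig import ctrl,vision
def ray(n,uv):
    c=vision.get_calibration(n); f=200/np.tan(np.radians(c["vertical_fov"]/2))
    d=np.array([(uv[0]-c["cx"])/f,(uv[1]-c["cy"])/f]); s=d.copy()
    for _ in range(20): s=d/(1+c["k1"]*(s@s))
    R=np.array(c["R"]); return -R.T@c["t"], R.T@np.array([*s,1])
def at_z(n,uv,z):
    o,d=ray(n,uv); return o+d*(z-o[2])/d[2]
def tri(a,b):
    o1,d1=ray("scene",a);o2,d2=ray("top",b)
    s=np.linalg.lstsq(np.c_[d1,-d2],o2-o1,rcond=None)[0]
    p,q=o1+d1*s[0],o2+d2*s[1]; return (p+q)/2,np.linalg.norm(p-q)
E
```

```text
(no output)
```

View pics/za.png

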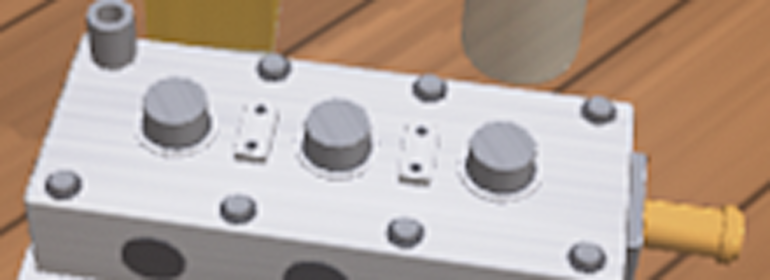

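View pics/zb.png

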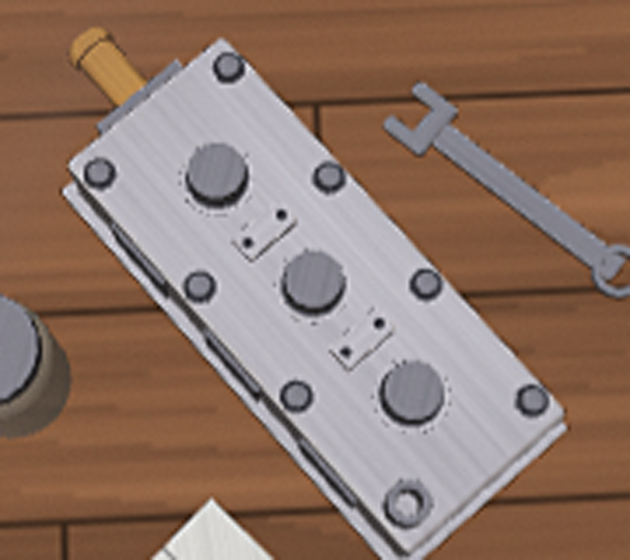

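The crops show the tappet-top centres at (176,102), (338,126) and (502,149) in the scene crop (plain, mid, pipe). In the top crop they are at (413,388), (315,279) and (218,172).

```bash
python3 - <<'E'
from h import *
s=ctrl.sense()
P=[]
for n,a,b in (("plain",(176,102),(413,388)),("mid",(338,126),(315,279)),("pipe",(502,149),(218,172))):
    a=np.array([230,170])+(np.array(a)+.5)/3.5-.5; b=np.array([245,105])+(np.array(b)+.5)/3.5-.5
    p,e=tri(a,b); P.append(p)
    print(n,p.round(1),e.round(1),at_z("scene",a,90).round(1),at_z("top",b,90).round(1))
P=np.array(P); print(np.linalg.norm(np.diff(P,axis=0),axis=1))
d=(P[2]-P[0])[:2]; th=np.degrees(np.arctan2(d[1],d[0])); print("heading",th)
R=s["tcp_rot"]; y=R[:2,1]; print("tool y angle",np.degrees(np.arctan2(y[1],y[0])))
print("shifts tool", ((P-s["eef_pos"])@R).round(1))
c=(P[2]+P[0])/2
E
```

```text
plain [542.7 -23.6  88.8] 1.0 [543.4 -24.7  90. ] [542.8 -23.1  90. ]
mid [604.7  25.4  86.7] 0.4 [606.9  23.5  90. ] [603.8  25.4  90. ]
pipe [666.8  75.   85.5] 0.3 [669.3  72.   90. ] [665.3  74.8  90. ]
[79.03533324 79.46875026]
heading 38.50113256380988
tool y angle -72.76390072259942
shifts tool [[ 511.4 -441.2  315.8]
 [ 585.1 -469.7  317.9]
 [ 659.1 -498.6  319.1]]
```

{"api": "apply_moves", "payload": {"series": [{"gripper": 0, "tx": 20, "ty": -16}, {"gripper": 0, "tx": 40, "ty": -32}, {"gripper": 0, "tx": 65, "ty": -52}, {"gripper": 0, "tx": 90, "ty": -72}, {"gripper": 0, "tx": 115, "ty": -92}, {"gripper": 0, "tx": 140, "ty": -112}, {"gripper": 0, "tx": 165, "ty": -132}, {"gripper": 0, "tx": 190, "ty": -152}, {"gripper": 0, "tx": 215, "ty": -172}, {"gripper": 0, "tx": 240, "ty": -192}]}}

```text
$.series[0]: bad value
```

{"api": "apply_moves", "payload": {"series": [{"gripper": 0, "tx": 25, "ty": -20}, {"gripper": 0, "tx": 50, "ty": -40}, {"gripper": 0, "tx": 75, "ty": -60}, {"gripper": 0, "tx": 100, "ty": -80}, {"gripper": 0, "tx": 125, "ty": -100}, {"gripper": 0, "tx": 150, "ty": -120}, {"gripper": 0, "tx": 175, "ty": -140}, {"gripper": 0, "tx": 200, "ty": -160}, {"gripper": 0, "tx": 225, "ty": -180}, {"gripper": 0, "tx": 240, "ty": -192}]}}

```text
$.series[0]: bad value
```

{"api": "apply_moves", "payload": {"series": [{"gripper": 0, "tx": 25, "ty": -20}, {"gripper": 0, "tx": 50, "ty": -40}, {"gripper": 0, "tx": 75, "ty": -60}, {"gripper": 0, "tx": 95, "ty": -76}, {"gripper": 0, "tx": 105, "ty": -86}, {"gripper": 0, "tx": 105, "ty": -86}, {"gripper": 0, "tx": 105, "ty": -86, "tz": 20}, {"gripper": 0, "tx": 105, "ty": -86, "tz": 45}, {"gripper": 0, "tx": 105, "ty": -86, "tz": 65}, {"gripper": 0, "tx": 105, "ty": -86, "tz": 75}]}}

```text
$.series[0]: bad value
```

{"api": "apply_moves", "payload": {"series": [{"gripper": 0, "tx": 20, "ty": -16, "tz": 0, "twist": 0}, {"gripper": 0, "tx": 40, "ty": -32, "tz": 0, "twist": 0}, {"gripper": 0, "tx": 65, "ty": -52, "tz": 0, "twist": 0}, {"gripper": 0, "tx": 90, "ty": -72, "tz": 0, "twist": 0}, {"gripper": 0, "tx": 115, "ty": -92, "tz": 0, "twist": 0}, {"gripper": 0, "tx": 140, "ty": -112, "tz": 0, "twist": 0}, {"gripper": 0, "tx": 165, "ty": -132, "tz": 0, "twist": 0}, {"gripper": 0, "tx": 190, "ty": -152, "tz": 0, "twist": 0}, {"gripper": 0, "tx": 215, "ty": -172, "tz": 0, "twist": 0}, {"gripper": 0, "tx": 240, "ty": -192, "tz": 0, "twist": 0}]}}

```text
time_s: 0.93
eef_pos: [358.0, -341.0, 404.5]
tcp_rot: [[0.955, 0.296, -0.0], [0.296, -0.955, 0.0], [-0.0, -0.0, -1.0]]
wrist_force: [0.8, -0.3, -0.3]
finger_gap: 30.8
gripper_force: 0.0
```

{"api": "apply_moves", "payload": {"series": [{"gripper": 0, "tx": 25, "ty": -20, "tz": 0, "twist": 0}, {"gripper": 0, "tx": 50, "ty": -40, "tz": 0, "twist": 0}, {"gripper": 0, "tx": 75, "ty": -60, "tz": 0, "twist": 0}, {"gripper": 0, "tx": 100, "ty": -80, "tz": 0, "twist": 0}, {"gripper": 0, "tx": 125, "ty": -100, "tz": 0, "twist": 0}, {"gripper": 0, "tx": 150, "ty": -120, "tz": 0, "twist": 0}, {"gripper": 0, "tx": 175, "ty": -140, "tz": 0, "twist": 0}, {"gripper": 0, "tx": 200, "ty": -160, "tz": 0, "twist": 0}, {"gripper": 0, "tx": 225, "ty": -180, "tz": 0, "twist": 0}, {"gripper": 0, "tx": 240, "ty": -192, "tz": 0, "twist": 0}]}}

```text
time_s: 1.77
eef_pos: [531.0, -84.9, 404.5]
tcp_rot: [[0.954, 0.299, 0.0], [0.299, -0.954, 0.001], [0.0, -0.001, -1.0]]
wrist_force: [0.1, 0.5, -0.7]
finger_gap: 0.8
gripper_force: 0.0
```

{"api": "apply_moves", "payload": {"series": [{"gripper": 0, "tx": 25, "ty": -20, "tz": 0, "twist": 0}, {"gripper": 0, "tx": 50, "ty": -40, "tz": 0, "twist": 0}, {"gripper": 0, "tx": 75, "ty": -60, "tz": 0, "twist": 0}, {"gripper": 0, "tx": 95, "ty": -76, "tz": 0, "twist": 0}, {"gripper": 0, "tx": 105, "ty": -85, "tz": 0, "twist": 0}, {"gripper": 0, "tx": 105, "ty": -85, "tz": 10, "twist": 0}, {"gripper": 0, "tx": 105, "ty": -85, "tz": 30, "twist": 0}, {"gripper": 0, "tx": 105, "ty": -85, "tz": 50, "twist": 0}, {"gripper": 0, "tx": 105, "ty": -85, "tz": 65, "twist": 0}, {"gripper": 0, "tx": 105, "ty": -85, "tz": 75, "twist": 0}]}}

```text
time_s: 2.6
eef_pos: [604.1, 22.9, 327.5]
tcp_rot: [[0.955, 0.295, -0.003], [0.295, -0.955, -0.001], [-0.003, -0.0, -1.0]]
wrist_force: [-0.4, -0.2, -0.8]
finger_gap: 0.4
gripper_force: 0.0
```

{"api": "apply_moves", "payload": {"series": [{"gripper": 0, "tx": 0, "ty": 0, "tz": 5, "twist": 0}, {"gripper": 0, "tx": 0, "ty": 0, "tz": 10, "twist": 0}, {"gripper": 0, "tx": 0, "ty": 0, "tz": 15, "twist": 0}, {"gripper": 0, "tx": 0, "ty": 0, "tz": 18, "twist": 0}, {"gripper": 0, "tx": 0, "ty": 0, "tz": 20, "twist": 0}, {"gripper": 0, "tx": 0, "ty": 0, "tz": 20, "twist": 0}]}}

```text
time_s: 3.1
eef_pos: [604.9, 24.3, 309.6]
tcp_rot: [[0.955, 0.296, -0.0], [0.296, -0.955, 0.0], [-0.0, -0.0, -1.0]]
wrist_force: [0.1, -0.1, -0.8]
finger_gap: 0.7
gripper_force: 0.0
```

```bash
python3 - <<'E'
from h import *
r=[]
for n,(x,y) in (("scene",(250,130)),("top",(255,105))):
    im=vision.capture(n)[:,:,::-1]; r.append(cv2.resize(im[y:y+150,x:x+170],None,fx=2.3*1,fy=2.3,interpolation=cv2.INTER_CUBIC))
cv2.imwrite("pics/near1.png",np.hstack(r)); s=ctrl.sense(); print(s["eef_pos"],s["wrist_force"],s["time_s"],s["finger_gap"])
E
```

```text
[605.02270586  24.39102661 309.93879279] [-0.64935542  0.27594289  0.10771902] 3.2 0.7675829476819978
```

View pics/near1.png

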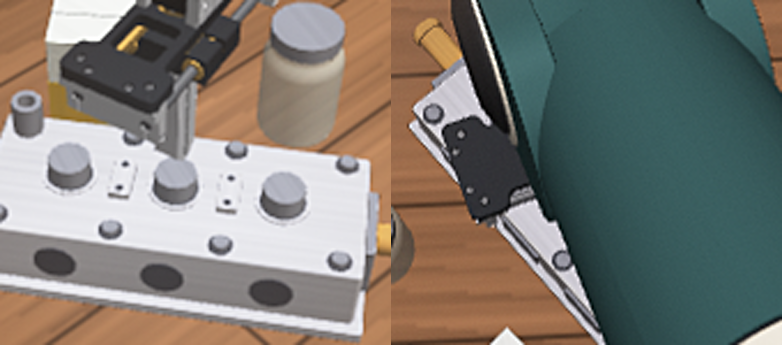

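The closed fingertips (176,155) in the left crop sit straight above the middle tappet (176,180), with the pipe, jar and socket clear. I'll descend slowly.

{"api": "apply_moves", "payload": {"series": [{"gripper": 0, "tx": 0, "ty": 0, "tz": 5, "twist": 0}, {"gripper": 0, "tx": 0, "ty": 0, "tz": 10, "twist": 0}, {"gripper": 0, "tx": 0, "ty": 0, "tz": 14, "twist": 0}, {"gripper": 0, "tx": 0, "ty": 0, "tz": 16, "twist": 0}, {"gripper": 0, "tx": 0, "ty": 0, "tz": 17, "twist": 0}, {"gripper": 0, "tx": 0, "ty": 0, "tz": 18, "twist": 0}, {"gripper": 0, "tx": 0, "ty": 0, "tz": 19, "twist": 0}, {"gripper": 0, "tx": 0, "ty": 0, "tz": 20, "twist": 0}, {"gripper": 0, "tx": 0, "ty": 0, "tz": 21, "twist": 0}, {"gripper": 0, "tx": 0, "ty": 0, "tz": 22, "twist": 0}]}}

```text
time_s: 4.03
eef_pos: [605.0, 24.4, 287.8]
tcp_rot: [[0.955, 0.296, 0.0], [0.296, -0.955, 0.0], [0.0, 0.0, -1.0]]
wrist_force: [-1.8, 0.3, 3.2]
finger_gap: 0.7
gripper_force: 1.5
```

{"api": "apply_moves", "payload": {"series": [{"gripper": 0, "tx": 0, "ty": 0, "tz": 0.8, "twist": 0}, {"gripper": 0, "tx": 0, "ty": 0, "tz": 1.6, "twist": 0}, {"gripper": 0, "tx": 0, "ty": 0, "tz": 2.4, "twist": 0}, {"gripper": 0, "tx": 0, "ty": 0, "tz": 3.2, "twist": 0}, {"gripper": 0, "tx": 0, "ty": 0, "tz": 4, "twist": 0}, {"gripper": 0, "tx": 0, "ty": 0, "tz": 4, "twist": 0}, {"gripper": 0, "tx": 0, "ty": 0, "tz": 4, "twist": 0}]}}

```text
time_s: 4.62
eef_pos: [605.0, 24.3, 283.5]
tcp_rot: [[0.955, 0.296, 0.0], [0.296, -0.955, 0.0], [0.0, -0.0, -1.0]]
wrist_force: [1.4, 0.2, 0.7]
finger_gap: 0.6
gripper_force: 0.5
```

{"api": "apply_moves", "payload": {"series": [{"gripper": 0, "tx": 0, "ty": 0, "tz": 0.8, "twist": 0}, {"gripper": 0, "tx": 0, "ty": 0, "tz": 1.6, "twist": 0}, {"gripper": 0, "tx": 0, "ty": 0, "tz": 2.4, "twist": 0}, {"gripper": 0, "tx": 0, "ty": 0, "tz": 3.2, "twist": 0}]}}

```text
time_s: 4.95
eef_pos: [605.0, 24.4, 280.5]
tcp_rot: [[0.955, 0.296, 0.0], [0.296, -0.955, 0.0], [0.0, -0.0, -1.0]]
wrist_force: [0.3, -0.4, 5.1]
finger_gap: 0.0
gripper_force: 2.6
```

```bash
python3 - <<'E'
from h import *
for i in range(6):
    im=vision.capture("scene")[:,:,::-1]; s=ctrl.sense(); print(s["eef_pos"][2].round(2),s["wrist_force"].round(1),s["moment"].round(2))
cv2.imwrite("pics/near2.png",cv2.resize(im[150:260,230:430],None,fx=4,fy=4,interpolation=cv2.INTER_CUBIC))
E
```

```text
280.32 [0.3 0.  3.2] [-0.02 -0.07  0.06]
280.35 [0.6 0.5 2.3] [ 0.02 -0.26 -0.06]
280.36 [1.6 0.  1.7] [-0.04 -0.25  0.  ]
280.32 [ 1.  -0.5  1.5] [-0.02 -0.32  0.  ]
280.35 [ 1.5 -0.1  1.3] [ 0.06 -0.32 -0.01]
280.34 [ 0.7 -0.1  1.6] [-0.01 -0.27  0.05]
```

View pics/near2.png

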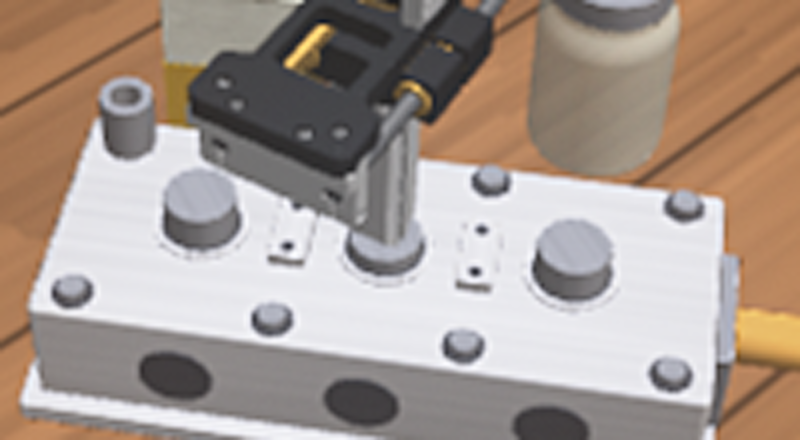

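The crop shows the finger at (385,235) resting on the middle tappet, which has sunk to roughly half its earlier height. I'll go a little deeper for margin, then lift.

{"api": "apply_moves", "payload": {"series": [{"gripper": 0, "tx": 0, "ty": 0, "tz": 0.7, "twist": 0}, {"gripper": 0, "tx": 0, "ty": 0, "tz": 1.4, "twist": 0}, {"gripper": 0, "tx": 0, "ty": 0, "tz": 2, "twist": 0}, {"gripper": 0, "tx": 0, "ty": 0, "tz": 2, "twist": 0}, {"gripper": 0, "tx": 0, "ty": 0, "tz": 2, "twist": 0}, {"gripper": 0, "tx": 0, "ty": 0, "tz": 2, "twist": 0}]}}

```text
time_s: 5.75
eef_pos: [605.0, 24.4, 278.5]
tcp_rot: [[0.955, 0.296, 0.0], [0.296, -0.955, 0.0], [0.0, -0.0, -1.0]]
wrist_force: [0.9, -1.3, 3.8]
finger_gap: -0.0
gripper_force: 1.8
```

{"api": "apply_moves", "payload": {"series": [{"gripper": 0, "tx": 0, "ty": 0, "tz": -1, "twist": 0}, {"gripper": 0, "tx": 0, "ty": 0, "tz": -3, "twist": 0}, {"gripper": 0, "tx": 0, "ty": 0, "tz": -6, "twist": 0}, {"gripper": 0, "tx": 0, "ty": 0, "tz": -12, "twist": 0}, {"gripper": 0, "tx": 0, "ty": 0, "tz": -20, "twist": 0}, {"gripper": 0, "tx": 0, "ty": 0, "tz": -30, "twist": 0}, {"gripper": 0, "tx": 0, "ty": 0, "tz": -38, "twist": 0}, {"gripper": 0, "tx": 0, "ty": 0, "tz": -42, "twist": 0}, {"gripper": 0, "tx": 0, "ty": 0, "tz": -42, "twist": 0}]}}

```text
time_s: 6.5
eef_pos: [605.2, 24.4, 321.9]
tcp_rot: [[0.955, 0.296, 0.002], [0.296, -0.955, 0.0], [0.002, 0.001, -1.0]]
wrist_force: [0.1, -0.3, 0.1]
finger_gap: 0.8
gripper_force: 0.0
```

```bash
python3 - <<'E'
from h import *
im=vision.capture("scene")[:,:,::-1]; s=ctrl.sense(); print(s["eef_pos"].round(2),s["wrist_force"].round(1),s["time_s"])
cv2.imwrite("pics/near3.png",cv2.resize(im[150:260,230:430],None,fx=4,fy=4,interpolation=cv2.INTER_CUBIC))
d=np.array([[542.7,-23.8,0],[666.8,73.9,0]])-np.r_[s["eef_pos"][:2],0]; print((d@s["tcp_rot"]).round(1))
E
```

```text
[605.02  24.31 321.05] [ 0.5 -0.1 -0.2] 6.55
[[-73.8  27.5  -0.1]
 [ 73.7 -29.1   0.1]]
```

View pics/near3.png

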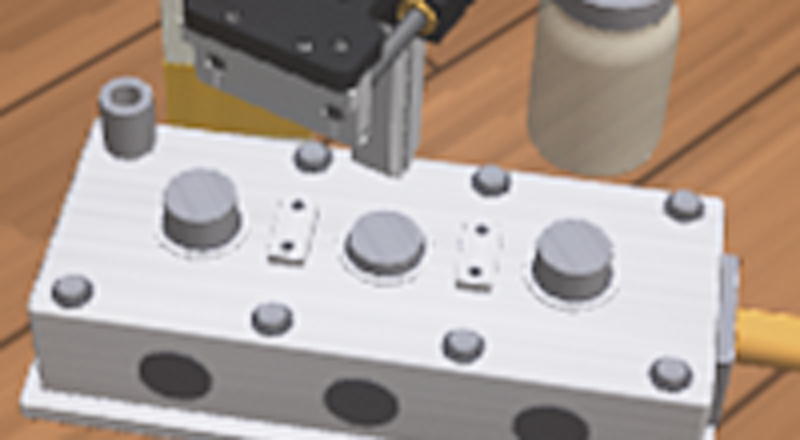

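The middle tappet (385,240) is now clearly down and staying there, about 10 mm or more, and the rest is unchanged. Next is the pipe-end tappet (573,250).

{"api": "apply_moves", "payload": {"series": [{"gripper": 0, "tx": 15, "ty": -6, "tz": 0, "twist": 0}, {"gripper": 0, "tx": 35, "ty": -14, "tz": 0, "twist": 0}, {"gripper": 0, "tx": 55, "ty": -22, "tz": 0, "twist": 0}, {"gripper": 0, "tx": 68, "ty": -27, "tz": 0, "twist": 0}, {"gripper": 0, "tx": 74, "ty": -29, "tz": 0, "twist": 0}, {"gripper": 0, "tx": 74, "ty": -29, "tz": 0, "twist": 0}, {"gripper": 0, "tx": 74, "ty": -29, "tz": 6, "twist": 0}, {"gripper": 0, "tx": 74, "ty": -29, "tz": 14, "twist": 0}, {"gripper": 0, "tx": 74, "ty": -29, "tz": 20, "twist": 0}, {"gripper": 0, "tx": 74, "ty": -29, "tz": 24, "twist": 0}]}}

```text
time_s: 7.38
eef_pos: [666.5, 73.2, 295.2]
tcp_rot: [[0.955, 0.296, -0.001], [0.296, -0.955, -0.0], [-0.001, -0.0, -1.0]]
wrist_force: [0.2, -0.6, 0.1]
finger_gap: 0.1
gripper_force: 0.0
```

{"api": "apply_moves", "payload": {"series": [{"gripper": 0, "tx": 0, "ty": 0, "tz": 1.5, "twist": 0}, {"gripper": 0, "tx": 0, "ty": 0, "tz": 3, "twist": 0}, {"gripper": 0, "tx": 0, "ty": 0, "tz": 4, "twist": 0}, {"gripper": 0, "tx": 0, "ty": 0, "tz": 5, "twist": 0}, {"gripper": 0, "tx": 0, "ty": 0, "tz": 6, "twist": 0}, {"gripper": 0, "tx": 0, "ty": 0, "tz": 7, "twist": 0}, {"gripper": 0, "tx": 0, "ty": 0, "tz": 8, "twist": 0}, {"gripper": 0, "tx": 0, "ty": 0, "tz": 9, "twist": 0}, {"gripper": 0, "tx": 0, "ty": 0, "tz": 10, "twist": 0}, {"gripper": 0, "tx": 0, "ty": 0, "tz": 10.8, "twist": 0}]}}

```text
time_s: 8.22
eef_pos: [667.1, 74.0, 285.7]
tcp_rot: [[0.955, 0.296, 0.0], [0.296, -0.955, 0.0], [0.0, -0.0, -1.0]]
wrist_force: [-0.7, -0.3, 4.0]
finger_gap: 0.3
gripper_force: 1.8
```

```bash
python3 - <<'E'
from h import *
im=vision.capture("scene")[:,:,::-1]; s=ctrl.sense(); print(s["eef_pos"].round(2),s["wrist_force"].round(1),s["time_s"])
cv2.imwrite("pics/near4.png",cv2.resize(im[150:260,230:430],None,fx=4,fy=4,interpolation=cv2.INTER_CUBIC))
E
```

```text
[667.06  73.99 285.6 ] [-0.  -0.1  2.4] 8.2667
```

View pics/near4.png

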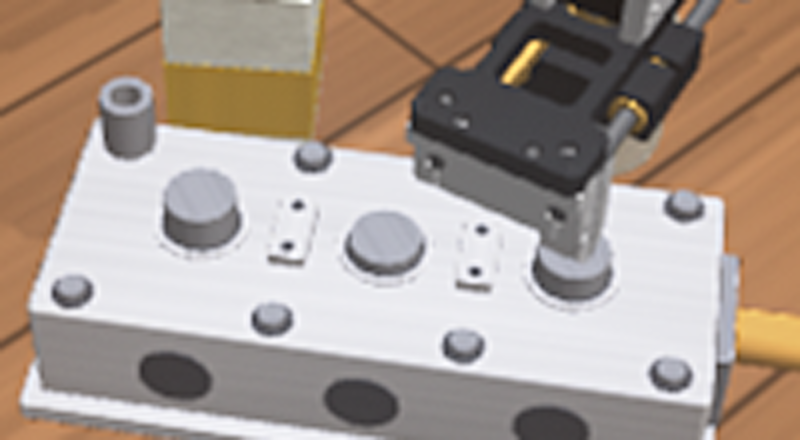

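The fingertip (575,250) sits on the pipe tappet, which has started to sink. I'll press the remaining 7 mm and lift.

{"api": "apply_moves", "payload": {"series": [{"gripper": 0, "tx": 0, "ty": 0, "tz": 1, "twist": 0}, {"gripper": 0, "tx": 0, "ty": 0, "tz": 2, "twist": 0}, {"gripper": 0, "tx": 0, "ty": 0, "tz": 3, "twist": 0}, {"gripper": 0, "tx": 0, "ty": 0, "tz": 4, "twist": 0}, {"gripper": 0, "tx": 0, "ty": 0, "tz": 5, "twist": 0}, {"gripper": 0, "tx": 0, "ty": 0, "tz": 6, "twist": 0}, {"gripper": 0, "tx": 0, "ty": 0, "tz": 7, "twist": 0}, {"gripper": 0, "tx": 0, "ty": 0, "tz": 7, "twist": 0}, {"gripper": 0, "tx": 0, "ty": 0, "tz": 7, "twist": 0}, {"gripper": 0, "tx": 0, "ty": 0, "tz": 7, "twist": 0}]}}

```text
time_s: 9.1
eef_pos: [667.1, 74.0, 278.5]
tcp_rot: [[0.955, 0.296, -0.0], [0.296, -0.955, 0.0], [0.0, -0.0, -1.0]]
wrist_force: [-0.1, 0.8, 1.7]
finger_gap: 0.1
gripper_force: 0.8
```

{"api": "apply_moves", "payload": {"series": [{"gripper": 0, "tx": 0, "ty": 0, "tz": -1, "twist": 0}, {"gripper": 0, "tx": 0, "ty": 0, "tz": -3, "twist": 0}, {"gripper": 0, "tx": 0, "ty": 0, "tz": -6, "twist": 0}, {"gripper": 0, "tx": 0, "ty": 0, "tz": -12, "twist": 0}, {"gripper": 0, "tx": 0, "ty": 0, "tz": -20, "twist": 0}, {"gripper": 0, "tx": 0, "ty": 0, "tz": -30, "twist": 0}, {"gripper": 0, "tx": 0, "ty": 0, "tz": -38, "twist": 0}, {"gripper": 0, "tx": 0, "ty": 0, "tz": -43, "twist": 0}, {"gripper": 0, "tx": 0, "ty": 0, "tz": -43, "twist": 0}]}}

```text
time_s: 9.85
eef_pos: [667.3, 74.0, 323.4]
tcp_rot: [[0.955, 0.296, 0.002], [0.296, -0.955, 0.0], [0.002, 0.0, -1.0]]
wrist_force: [-1.0, 0.7, -0.8]
finger_gap: 0.2
gripper_force: 0.0
```

{"api": "apply_moves", "payload": {"series": [{"gripper": 0, "tx": -15, "ty": 6, "tz": 0, "twist": 0}, {"gripper": 0, "tx": -35, "ty": 13, "tz": 0, "twist": 0}, {"gripper": 0, "tx": -57, "ty": 22, "tz": 0, "twist": 0}, {"gripper": 0, "tx": -80, "ty": 31, "tz": 0, "twist": 0}, {"gripper": 0, "tx": -102, "ty": 39, "tz": 0, "twist": 0}, {"gripper": 0, "tx": -124, "ty": 48, "tz": 0, "twist": 0}, {"gripper": 0, "tx": -140, "ty": 54, "tz": 0, "twist": 0}, {"gripper": 0, "tx": -147.5, "ty": 56.5, "tz": 0, "twist": 0}, {"gripper": 0, "tx": -147.5, "ty": 56.5, "tz": 0, "twist": 0}, {"gripper": 0, "tx": -147.5, "ty": 56.5, "tz": 5, "twist": 0}]}}

```text
time_s: 10.68
eef_pos: [543.6, -23.4, 317.4]
tcp_rot: [[0.955, 0.296, 0.002], [0.296, -0.955, 0.0], [0.002, 0.0, -1.0]]
wrist_force: [-0.3, 0.4, 0.2]
finger_gap: 0.3
gripper_force: 0.0
```

```bash
python3 - <<'E'
from h import *
im=vision.capture("scene")[:,:,::-1]; s=ctrl.sense(); print(s["eef_pos"].round(2),s["wrist_force"].round(1),s["time_s"])
cv2.imwrite("pics/near5.png",cv2.resize(im[150:260,230:430],None,fx=4,fy=4,interpolation=cv2.INTER_CUBIC))
E
```

```text
[543.45 -23.04 315.9 ] [-1.3  0.1 -1.5] 10.7333
```

View pics/near5.png

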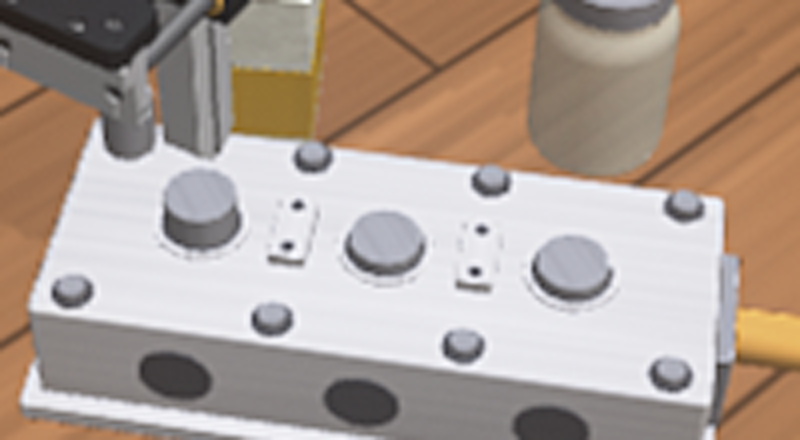

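The pipe tappet (573,268) is down like the middle one (385,243), and the fingertip (205,155) hovers above the plain-end tappet (202,195). The gripper body is about 97 mm above the tip, well clear of the socket. I'll press in the same way.

{"api": "apply_moves", "payload": {"series": [{"gripper": 0, "tx": 0, "ty": 0, "tz": 6, "twist": 0}, {"gripper": 0, "tx": 0, "ty": 0, "tz": 12, "twist": 0}, {"gripper": 0, "tx": 0, "ty": 0, "tz": 17, "twist": 0}, {"gripper": 0, "tx": 0, "ty": 0, "tz": 20, "twist": 0}, {"gripper": 0, "tx": 0, "ty": 0, "tz": 21, "twist": 0}, {"gripper": 0, "tx": 0, "ty": 0, "tz": 22, "twist": 0}, {"gripper": 0, "tx": 0, "ty": 0, "tz": 23, "twist": 0}, {"gripper": 0, "tx": 0, "ty": 0, "tz": 24, "twist": 0}, {"gripper": 0, "tx": 0, "ty": 0, "tz": 25, "twist": 0}, {"gripper": 0, "tx": 0, "ty": 0, "tz": 26, "twist": 0}]}}

```text
time_s: 11.57
eef_pos: [542.9, -23.7, 290.7]
tcp_rot: [[0.955, 0.296, 0.0], [0.296, -0.955, 0.0], [0.0, 0.0, -1.0]]
wrist_force: [-0.6, -0.4, 0.0]
finger_gap: 0.3
gripper_force: 0.0
```

{"api": "apply_moves", "payload": {"series": [{"gripper": 0, "tx": 0, "ty": 0, "tz": 1, "twist": 0}, {"gripper": 0, "tx": 0, "ty": 0, "tz": 2, "twist": 0}, {"gripper": 0, "tx": 0, "ty": 0, "tz": 3, "twist": 0}, {"gripper": 0, "tx": 0, "ty": 0, "tz": 4, "twist": 0}, {"gripper": 0, "tx": 0, "ty": 0, "tz": 5, "twist": 0}, {"gripper": 0, "tx": 0, "ty": 0, "tz": 6, "twist": 0}, {"gripper": 0, "tx": 0, "ty": 0, "tz": 7, "twist": 0}]}}

```text
time_s: 12.15
eef_pos: [542.9, -23.7, 283.6]
tcp_rot: [[0.955, 0.296, 0.0], [0.296, -0.955, 0.0], [0.0, -0.0, -1.0]]
wrist_force: [-0.1, -0.2, 5.1]
finger_gap: 0.4
gripper_force: 2.1
```

{"api": "apply_moves", "payload": {"series": [{"gripper": 0, "tx": 0, "ty": 0, "tz": 1, "twist": 0}, {"gripper": 0, "tx": 0, "ty": 0, "tz": 2, "twist": 0}, {"gripper": 0, "tx": 0, "ty": 0, "tz": 3, "twist": 0}, {"gripper": 0, "tx": 0, "ty": 0, "tz": 4, "twist": 0}, {"gripper": 0, "tx": 0, "ty": 0, "tz": 5, "twist": 0}, {"gripper": 0, "tx": 0, "ty": 0, "tz": 5, "twist": 0}, {"gripper": 0, "tx": 0, "ty": 0, "tz": 5, "twist": 0}, {"gripper": 0, "tx": 0, "ty": 0, "tz": 5, "twist": 0}]}}

```text
time_s: 12.82
eef_pos: [542.9, -23.7, 278.5]
tcp_rot: [[0.955, 0.296, -0.0], [0.296, -0.955, 0.0], [-0.0, -0.0, -1.0]]
wrist_force: [0.6, 0.5, 0.9]
finger_gap: 0.8
gripper_force: 0.3
```

{"api": "apply_moves", "payload": {"series": [{"gripper": 0, "tx": 0, "ty": 0, "tz": -1, "twist": 0}, {"gripper": 0, "tx": 0, "ty": 0, "tz": -3, "twist": 0}, {"gripper": 0, "tx": 0, "ty": 0, "tz": -6, "twist": 0}, {"gripper": 0, "tx": 0, "ty": 0, "tz": -12, "twist": 0}, {"gripper": 0, "tx": 0, "ty": 0, "tz": -24, "twist": 0}, {"gripper": 0, "tx": 0, "ty": 0, "tz": -40, "twist": 0}, {"gripper": 0, "tx": 0, "ty": 0, "tz": -55, "twist": 0}, {"gripper": 0, "tx": 0, "ty": 0, "tz": -65, "twist": 0}, {"gripper": 0, "tx": 0, "ty": 0, "tz": -70, "twist": 0}, {"gripper": 0, "tx": 0, "ty": 0, "tz": -70, "twist": 0}]}}

```text
time_s: 13.65
eef_pos: [543.1, -23.7, 350.0]
tcp_rot: [[0.955, 0.296, 0.002], [0.296, -0.955, -0.0], [0.002, 0.001, -1.0]]
wrist_force: [1.0, -0.4, 0.2]
finger_gap: 0.8
gripper_force: 0.0
```

```bash
python3 - <<'E'
from h import *
im=vision.capture("scene")[:,:,::-1]; s=ctrl.sense(); print(s["eef_pos"].round(2),s["wrist_force"].round(1),s["time_s"])
cv2.imwrite("pics/near6.png",cv2.resize(im[120:320,225:445],None,fx=3,fy=3,interpolation=cv2.INTER_CUBIC))
E
```

```text
[542.87 -23.75 348.99] [-0.3  0.6  0.4] 13.7
```

View pics/near6.png

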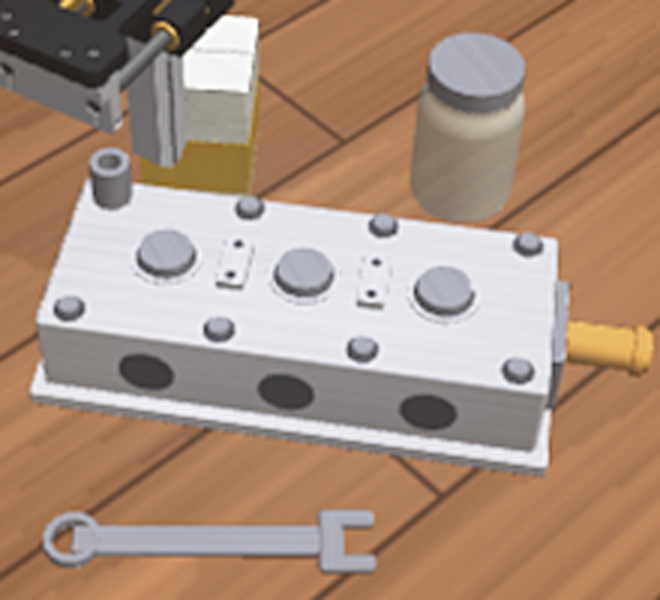

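All three tappets, at (166,252), (304,272) and (444,290), stand equally low. The socket, jar, carton and wrench are undisturbed, and the finger is clear of everything.

```bash
python3 -c "
from rig import ctrl
print(ctrl.finish_job())"
```

```text
the job is handed in; nothing more can be done
None
```

I pressed the three tappets gently in the order asked (middle, pipe end, plain end), each by roughly 10 mm judging from the fingertip height; the last picture shows all three still down and the loose things unmoved, and I handed the job in at about 13.7 s.

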